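# Shut and lock the service hatch of a stone display plinth

## Task

The service hatch in the top of the black stone display plinth has been left ajar. Push it down with a fingertip until it is flush, then set a fingertip in the slot of its round fastener and turn it clockwise (seen from above) a quarter turn, right to its stop, so that the hatch is locked. Do not lift the hatch, leave the stone ware where it stands, and finish with the hand clear.

Things in the scene. Friction and masses are not known exactly. Their poses are not given: they have to be found in the camera images.
- plinth: Low black stone display plinth, fixed, 300 (its x) x 360 (its y) x 110 mm high. Origin: centre of its underside, on the table; x points from its front (robot side) to its back, z up. Its top is a rim 8 mm thick around the opening that the hatch fills; the rim is 30 mm wide at the front, 50 mm at the back and sides.
- hatch (a joint): Hatch opening, rad: 0 = shut, flush with the plinth's top (hard stop); starts ajar at 0.12 to 0.30. Aluminium panel 218 (x) x 256 (y) x 5 mm hinged along its back edge at x = +99, z = 110 mm of the plinth; its free front edge (plinth x = -119 mm when shut) is raised. A stiff hinge keeps it where left; 3 to 8 N downward near the front edge shuts it.
- hatch_edge (a point): Middle of the front (free) edge of the hatch, on its upper face; its axes are the hatch's (x towards the hinge, z out of the upper face).
- fastener (a joint): Fastener angle, rad, clockwise seen from above: 0 = unlocked (slot along y, parallel to the hatch's front edge), 1.571 = locked (slot points to front and back); hard stops at both. Starts at 0 to 0.35. Turns with about 0.1 N m and stays where left. A 64 mm tongue under the hatch (along -y at 0) reaches under the front rim when locked; past 0.9 with the hatch up it blocks shutting.
- slot (a point): Centre of the fastener's head, at its top, on its axis; the frame turns with it: z the axis (up), y along the slot. Head: round steel cup with black fill, 92 mm across, 16 mm proud of the hatch, axis on the hatch's middle line, 53 mm from its front edge (plinth x = -66 mm when shut). The slot crosses the centre: 34 mm wide, 80 mm long, ends closed, floor 12 mm below the top.
- vase: Bystander: loose travertine vase, 80 mm across, 165 mm high, on the table to the plinth's left (+y); origin at its foot. Not to be disturbed.
- jar: Bystander: loose grey-green stone jar with a knob, 76 mm across, 92 mm high, on the table to the plinth's right (-y); origin at its foot. Not to be disturbed.
- tealight: Bystander: loose small onyx cup, 42 mm across, 35 mm high, standing on the plinth's back rim; origin at its foot. Not to be disturbed.

How it is judged:
On the way, in this order (a step that is already met when the one before it is completed fails the run):
1. the hatch is pushed shut while the fastener is still unlocked (value of joint hatch below 0.02 rad and value of joint fastener below 0.8 rad), for 0.2 s.
2. the fastener is turned clockwise to its stop with the hatch shut (value of joint fastener above 1.45 rad and value of joint hatch below 0.02 rad), for 0.2 s.
At the end, for the whole second after the job is handed in: The hatch is flush (within 0.02 rad, 3 to 4 mm at its front edge), the fastener is locked (at least 1.45 of 1.571 rad, its stop), and vase, jar and cup stand upright within 20 mm of where they were (all of step 2 and distance of each of vase, jar, tealight from where it was at the start of the episode below 0.02 m and angle between each of vase, jar, tealight's own z axis and vertical below 0.1 rad); the robot touches nothing.
It fails at once if the hatch is lifted (opened past 0.40 rad) instead of pushed shut (value of joint hatch above 0.4 rad).
It fails at once if a piece of stone ware is shifted, lifted or carried (20 mm) (distance of any of vase, jar, tealight from where it was at the start of the episode above 0.02 m).
It fails at once if a piece of stone ware is tipped (angle between any of vase, jar, tealight's own z axis and vertical above 0.3 rad).
It also fails if it takes over 48 s, if anything falls off the work surface, if the arm or the gripper's body presses on something with over 40 N, if the wrist force passes 120 N, or if a joint passes its speed limit or range.

## Robot

A 7-joint arm with a two-finger parallel gripper is mounted at the origin on the work surface. World frame = base frame: x ahead of the robot, y to its left, z up, the work surface at z = 0. Lengths are in m, angles in rad, forces in N, time in s.
With the tool pointing down it reaches from about 0.425 to 0.875 m from the base axis. Payload 4.7 kg.
Tool frame: the origin (TCP) lies at the very end of the fingers, on their centre line; the grasp point (between the pads) lies 19 mm behind it; z points along the fingers, y is the line along which they close (so a half turn about z gives the same grasp; the last joint's range is limited). The gripper opens to 85 mm and grips with 20 to 120 N. Pads are 22 mm wide; open, the fingers measure 114 mm over their backs; the gripper's body (76 mm by 85 mm) begins 54 mm behind the grasp point. The pads swing forward as they close: fully open they stand 13 mm farther back than shut.
Start: joints at [1.363, 0.321, -0.07, 1.45, 0.023, 1.371, -0.057], TCP at [0.143, -0.634, 0.231] pointing down, gripper open.
Joint ranges: [-2.86, 2.86], [-0.3, 2.09], [-1.38, 1.24], [0.06, 2.45], [-1.56, 4.7], [0.09, 2.05], [-2.69, 2.69]. Speed limits (rad/s): [2.57, 2.57, 3.14, 3.14, 3.14, 3.14, 3.14].

## Interface

Orientations are given as a unit quaternion [w, x, y, z].
In Python, from bench import bot gives the robot as it stands. Calls block until the motion is done:
- bot.goto(position, orientation): joint-space move of the TCP to a pose.
- bot.move_linear(position, orientation=None, v=0.15, guard=None): straight line of the TCP; orientation=None keeps the orientation; v is the mean speed in m/s. With guard (N) it stops when the force on the tool has changed by that much, and returns True; else False.
- bot.move_joints(angles): joint-space move.
- bot.let_go() and bot.gripper_close(strength=None): open the fingers fully, or close them until they stop; strength is the grip in N (None keeps the last).
- bot.pause(seconds).
- bot.solve_ik(position, orientation): joint angles nearest the present ones, or None.
- bot.state(): the state.
- bot.camera(name): name is "scene" or "top"; returns (picture, depth): 400x640x3 uint8, blue, green, red; 400x640 float32, m along the optical axis (not along the pixel's ray), 0 where there is no reading.
- bot.get_calibration(name): a dict with "vfov" (degrees; the focal length in pixels is half the picture's height over the tangent of half this angle, whatever the lens; pixels are square), "cx", "cy" (the principal point, pixels), "R" (3x3) and "t" (3): a world point X has camera coordinates R X + t. Camera axes: x right, y down, z forward; pixel columns grow to the right and rows downward; lengths in m; the calibration is good to about 2 mm. A picture is of the moment at which its call begins. get_calibration takes no time and is no camera call.
A pose or a line that the arm cannot do raises bot.Unreachable and nothing moves.
- bot.job_done(): hands the job in; it is judged then, once.
The state is a dict: "time": time; "q": joint angles; "qvel": joint speeds; "tau": joint torques, N m; "tool_pos": TCP position; "eef_rot": TCP orientation; "contact_force": force on the tool from outside, world axes, zero at the start; "moment": the same for the moment, N m; "gripper_width": finger opening in m; "grasp_force": force on a finger pad.
Only numpy, scipy, OpenCV 4.12 (cv2) and the standard library are available. Lean on these libraries where they do the work, as an engineer would, in place of code of your own. Each camera call takes 0.05 s, during which the arm holds its last target. There are 200 camera calls.

## Working session

There is one attempt and no reset: what is moved stays moved. The work goes in short steps, each a Python script; the robot and the scene stay as the last script left them, time stands still between calls to the robot, and variables do not carry over. Pictures are saved under pics/ and viewed, at most 10 in all, crops included, and the job is handed in when it is done.

```bash
ls; mkdir -p pics
python3 - <<'E'
from bench import bot
import cv2,numpy as np
for n in("scene","top"):
    p,d=bot.camera(n);cv2.imwrite(f"pics/{n}0.png",p);np.save(f"{n}0.npy",d);c=bot.get_calibration(n)
    print(n,c,(d==0).mean())
print(bot.state())
E
```

```text
pics
scene {'vfov': 56.17671080147962, 'cx': 319.8857607864116, 'cy': 197.15827560009808, 'R': array([[ 0.8053957 ,  0.59248648,  0.01724909],
       [ 0.36845207, -0.47763531, -0.79756353],
       [-0.46430684,  0.6487097 , -0.6029883 ]]), 't': array([-0.52892863, -0.15861362,  1.355287  ])} 0.00404296875
top {'vfov': 48.372496247299416, 'cx': 320.72622065864806, 'cy': 197.32097022214006, 'R': array([[-0.00723406, -0.99997067, -0.00251675],
       [-0.98706526,  0.00754375, -0.16014138],
       [ 0.16015566,  0.00132572, -0.98709088]]), 't': array([0.04539145, 0.6280272 , 1.04811176])} 0.00393359375
{'time': 0.1, 'q': array([ 1.36308349,  0.32176006, -0.07005926,  1.45155695,  0.02261516,
        1.37078348, -0.05690524]), 'qvel': array([-0.00088601, -0.00028041,  0.00096417, -0.00129287,  0.00110835,
       -0.000435  , -0.00066724]), 'tau': array([ 4.00229601e-04, -4.94878864e+01, -3.83549044e-01, -3.15209913e+01,
        1.31680869e-02,  7.41744210e-03,  3.40571125e-05]), 'tool_pos': array([ 0.14282709, -0.6336252 ,  0.23032342]), 'eef_rot': array([-8.47231162e-04,  9.93855730e-01,  1.10679931e-01, -1.52378787e-04]), 'contact_force': array([ 0.19479376, -0.42179543, -0.04543915]), 'moment': array([-0.0087808 , -0.00776303,  0.01175759]), 'grasp_force': 0.0, 'gripper_width': 0.0853231654582291}
```

View pics/top0.png

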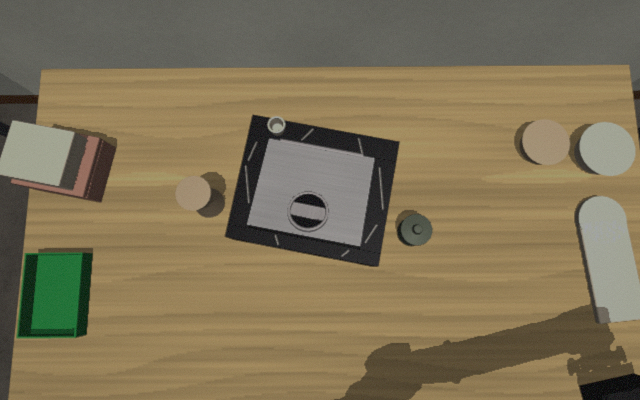

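View pics/scene0.png

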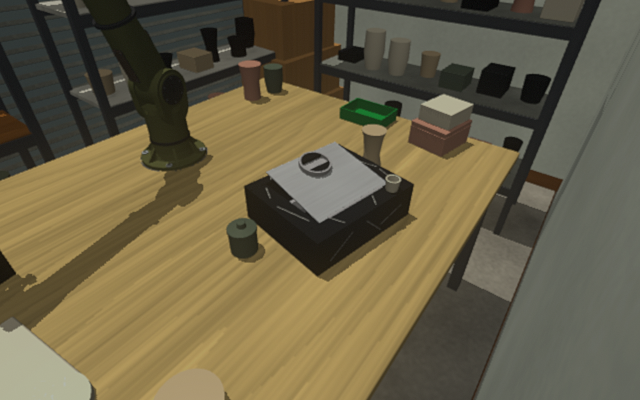

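```bash
cat > h.py <<'E'
import numpy as np,cv2
from bench import bot
def cloud(n,d):
    c=bot.get_calibration(n);f=200/np.tan(np.radians(c["vfov"]/2))
    v,u=np.mgrid[:400,:640]
    P=np.dstack([(u-c["cx"])/f*d,(v-c["cy"])/f*d,d])
    return (P-c["t"])@c["R"]
E
python3 - <<'E'
from h import *
p=cv2.imread("pics/top0.png");W=cloud("top",np.load("top0.npy"))
g=p.max(2);roi=np.zeros((400,640),np.uint8);cv2.fillPoly(roi,[np.array([(245,108),(406,136),(382,275),(218,242)])],1)
z=W[...,2]
top=(roi>0)&(z>.095)
# rim plane corners
rim=top&(g<60)
print("rim z",np.percentile(z[rim],[5,25,50,75,95]))
m=top&(z<.3)
r=cv2.minAreaRect((W[m&((z<.118)|(g>60))][:,:2]*1000).astype(np.float32));print("rect",r)
r=cv2.minAreaRect((W[rim&(abs(z-np.median(z[rim]))<.006)][:,:2]*1000).astype(np.float32));print("rect rim",r, cv2.boxPoints(r))
h=np.zeros((400,640),np.uint8);cv2.fillPoly(h,[np.array([(270,145),(370,161),(357,240),(254,222)])],1)
cv2.circle(h,(308,211),24,0,-1)
Q=W[h>0];A=np.c_[Q[:,:2],np.ones(len(Q))];k=np.linalg.lstsq(A,Q[:,2],rcond=None)[0]
print("plane",k,"tilt",np.hypot(*k[:2]),np.arctan2(k[1],k[0]),np.std(Q[:,2]-A@k))
pan=(g>75)&top
r=cv2.minAreaRect((W[pan&(W[...,2]>.1)][:,:2]*1000).astype(np.float32));print("pan",r)
for u,v in[(308,211),(291,208),(326,214),(308,192),(308,230),(193,193),(415,230),(276,125)]:print((u,v),W[v,u].round(4))
cv2.imwrite("pics/crop1.png",cv2.resize(p[180:250,240:390],None,fx=5,fy=5,interpolation=cv2.INTER_CUBIC))
E
```

```text
rim z [0.1062903  0.10816077 0.10945962 0.11088185 0.14931759]
rect ((641.6078491210938, 58.51116943359375), (360.7607116699219, 300.9100341796875), 78.64139556884766)
rect rim ((641.0919189453125, 58.59214782714844), (357.4068603515625, 299.72918701171875), 78.6629638671875) [[ 459.022     -87.163994]
 [ 752.90283  -146.08475 ]
 [ 823.16187   204.3483  ]
 [ 529.281     263.26904 ]]
plane [-0.3907716   0.04581789  0.37928883] tilt 0.39344849664301634 3.0248757602863448 0.057381614455226146
pan ((626.2589721679688, 61.53977966308594), (360.8282165527344, 332.0825500488281), 78.5870361328125)
(308, 211) [0.582  0.0693 0.1465]
(291, 208) [0.589  0.1073 0.147 ]
(326, 214) [0.5736 0.0292 0.1569]
(308, 192) [0.6248 0.0691 0.1488]
(308, 230) [0.538  0.0689 0.163 ]
(193, 193) [0.6213 0.3225 0.167 ]
(415, 230) [ 0.5425 -0.1801  0.0907]
(276, 125) [0.7943 0.1463 0.1123]
```

View pics/crop1.png

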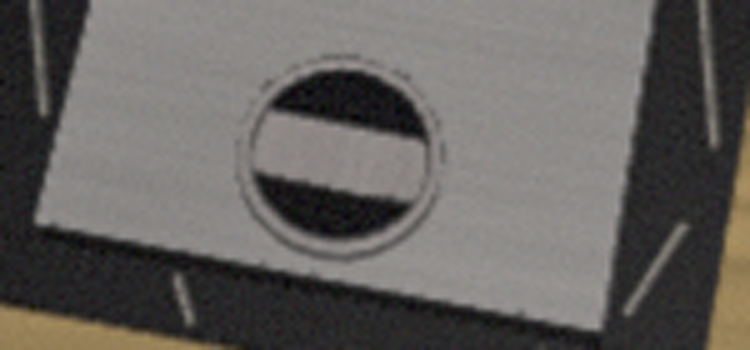

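```bash
cat >> h.py <<'E'
from scipy.spatial.transform import Rotation as Rn
C=np.array([.6413,.0585]);YAW=-.198
def pw(x,y,z):
    c,s=np.cos(YAW),np.sin(YAW);return np.array([C[0]+c*x-s*y,C[1]+s*x+c*y,z])
def down(a):
    y=np.array([np.cos(a),np.sin(a),0]);z=np.array([0,0,-1.]);R=np.c_[np.cross(y,z),y,z]
    return np.roll(Rn.from_matrix(R).as_quat(),1)
E
python3 - <<'E'
from h import *
W=cloud("top",np.load("top0.npy"))
L=W-[*C,0];c,s=np.cos(YAW),np.sin(YAW)
x=L[...,0]*c+L[...,1]*s;y=-L[...,0]*s+L[...,1]*c;z=W[...,2]
for lo in(-.10,-.05,0,.05):
    m=(abs(x-lo)<.008)&(abs(y)>.06)&(abs(y)<.11)&(z>.09);print(lo,m.sum(),np.median(z[m]))
a0=np.pi/2+YAW
for k in(0,np.pi,-np.pi):
    for r in (0,.6,1.2,1.8):
        q=bot.solve_ik(pw(-.066,0,.12),down(a0+k-r));print(k,r,None if q is None else np.round(q,2))
up=bot.state()["tool_pos"]
bot.gripper_close(20)
bot.move_linear([up[0],up[1],.33],v=.2)
bot.goto(pw(-.095,.085,.22),down(a0))
print(bot.state()["time"],bot.state()["q"].round(2))
print(bot.move_linear(pw(-.095,.085,.102),v=.05,guard=16))
bot.pause(.4);s=bot.state();print(s["tool_pos"],s["contact_force"],s["gripper_width"],s["time"])
E
```

```text
-0.1 320 0.14749427294312917
-0.05 303 0.1379717124406966
0 289 0.12829635574151668
0.05 274 0.11867180698773847
0 0 [ 0.67  0.45 -1.04  1.73  0.41  1.2   0.89]
0 0.6 [ 0.68  0.46 -1.05  1.73  0.42  1.2   0.29]
0 1.2 [ 0.69  0.46 -1.07  1.73  0.43  1.2  -0.32]
0 1.8 [ 0.7   0.47 -1.08  1.73  0.44  1.21 -0.93]
3.141592653589793 0 [ 0.62  0.42 -0.96  1.74  0.37  1.18 -2.21]
3.141592653589793 0.6 [-0.9   0.34  0.87  1.79 -0.29  1.14 -2.3 ]
3.141592653589793 1.2 [ 0.82  0.63 -1.32  1.73  0.63  1.29  2.68]
3.141592653589793 1.8 [ 0.76  0.53 -1.18  1.73  0.51  1.23  2.17]
-3.141592653589793 0 [ 0.62  0.42 -0.96  1.74  0.37  1.18 -2.21]
-3.141592653589793 0.6 [-0.9   0.34  0.87  1.79 -0.29  1.14 -2.3 ]
-3.141592653589793 1.2 [ 0.82  0.63 -1.32  1.73  0.63  1.29  2.68]
-3.141592653589793 1.8 [ 0.76  0.53 -1.18  1.73  0.51  1.23  2.17]
4.675 [ 0.46  0.32 -0.95  1.6   0.27  1.35  0.85]
True
[0.56468674 0.16092762 0.11012978] [-0.78131235 -0.08213357  5.14936289] -0.00043422363202918985 7.0333
```

Run:
```python
from h import *
p=bot.state()["tool_pos"]
bot.move_linear([p[0],p[1],.2],v=.15)
bot.goto(pw(-.066,.25,.30),down(np.pi/2+YAW))
p,d=bot.camera("top");cv2.imwrite("pics/top2f.png",p)
W=cloud("top",d);z=W[...,2];L=W-[*C,0];c,s=np.cos(YAW),np.sin(YAW)
x=L[...,0]*c+L[...,1]*s;y=-L[...,0]*s+L[...,1]*c
for lo in(-.10,0,.05):
    m=(abs(x-lo)<.008)&(y<-.06)&(y>-.11)&(z>.09);print(lo,m.sum(),np.median(z[m]))
# fastener: pixels of cup; warp the plane z=.126 to a 0.5mm/px top view in the plinth frame (up=+x, left=+y)
cal=bot.get_calibration("top");f=200/np.tan(np.radians(cal["vfov"]/2))
uv=[]
pts=[(-.12,.06),(-.12,-.06),(0,-.06),(0,.06)]
for a,b in pts:
    q=cal["R"]@pw(a,b,.126)+cal["t"];uv.append([f*q[0]/q[2]+cal["cx"],f*q[1]/q[2]+cal["cy"]])
dst=[((.06-b)*4000,(0-a)*4000) for a,b in pts]
H=cv2.getPerspectiveTransform(np.float32(uv),np.float32(dst));w=cv2.warpPerspective(p,H,(480,480),flags=cv2.INTER_CUBIC)
cv2.drawMarker(w,(240,264),(0,0,255));cv2.imwrite("pics/w2.png",w);print(bot.state()["time"])
```

```text
-0.1 150 0.10956415938829699
0 143 0.10934852218843155
0.05 144 0.10949766688227353
8.6333
```

View pics/w2.png

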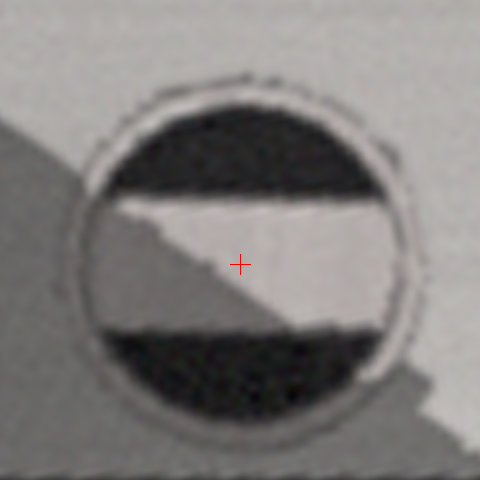

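```bash
cat >> h.py <<'E'
def tip(phi,z,r=.018):
    return pw(-.066+r*np.sin(phi),-.001+r*np.cos(phi),z),down(np.pi/2+YAW-phi)
E
python3 - <<'E'
from h import *
bot.goto(*tip(0,.17))
hit=bot.move_linear(tip(0,.1165)[0],v=.06,guard=8)
s=bot.state();print(hit,s["tool_pos"],s["contact_force"].round(1),s["time"])
if not hit and s["tool_pos"][2]<.12:
    for phi in np.arange(.1,2.01,.1):
        g=bot.move_linear(*tip(phi,.1165),v=.012,guard=25)
        s=bot.state();F=s["contact_force"];print(round(phi,2),g,F.round(1),s["moment"].round(2),s["tool_pos"].round(4),s["time"])
        if g or np.hypot(*F[:2])>18: break
E
```

```text
False [0.58025746 0.08827421 0.11691783] [0.5 0.  0.2] 10.7167
0.1 False [-0.8  0.1  0.8] [ 0.05  0.03 -0.05] [0.5819 0.0877 0.1169] 11.0167
0.2 False [-0.3  0.8  0.4] [ 0.   -0.    0.01] [0.5834 0.0871 0.1166] 11.3167
0.3 False [-0.3 -0.4 -0.1] [-0.03  0.03 -0.02] [0.5849 0.0864 0.1165] 11.6167
0.4 False [-1.3 -0.3 -0.1] [0.13 0.11 0.  ] [0.5863 0.0856 0.1164] 11.9167
0.5 False [-3.9  3.7  0.4] [0.64 0.67 0.  ] [0.587  0.0856 0.1163] 12.2167
0.6 False [-3.2  3.8  0.4] [0.73 0.58 0.05] [0.5888 0.0838 0.1164] 12.5167
0.7 False [-2.3  3.4 -0.6] [0.79 0.49 0.02] [0.5904 0.0819 0.1164] 12.8167
0.8 False [-1.5  3.5 -1.4] [0.87 0.46 0.07] [0.5915 0.0803 0.1164] 13.1167
0.9 False [-2.3  3.4 -0.9] [0.88 0.33 0.08] [0.5925 0.0787 0.1165] 13.4167
1.0 False [-0.8  3.8 -1.4] [0.94 0.35 0.01] [0.5932 0.0771 0.1165] 13.7167
1.1 False [-1.9  4.4 -1. ] [0.96 0.26 0.03] [0.5938 0.0753 0.1165] 14.0167
1.2 False [-0.8  3.7 -1.8] [0.97 0.24 0.05] [0.5942 0.0736 0.1165] 14.3167
1.3 False [-0.9  5.3 -2.4] [0.95 0.26 0.03] [0.5944 0.0719 0.1165] 14.6167
1.4 False [-0.8  5.  -2.1] [ 1.06  0.16 -0.04] [0.5944 0.0702 0.1165] 14.9167
1.5 False [-0.8  4.8 -1.9] [1.09 0.13 0.03] [0.5943 0.0685 0.1165] 15.2167
1.6 False [-0.8  5.1 -1.8] [1.18 0.12 0.03] [0.594  0.0669 0.1165] 15.5167
1.7 False [-0.2  6.1 -1.6] [ 1.2   0.09 -0.03] [0.5936 0.0653 0.1165] 15.8167
1.8 False [-0.1  5.8 -1.7] [ 1.25 -0.02  0.01] [0.593  0.0638 0.1166] 16.1167
1.9 False [ 1.1  6.7 -2.5] [ 1.4  -0.16 -0.  ] [0.5924 0.0625 0.1166] 16.4167
2.0 False [ 4.5  7.9 -4.8] [ 1.9  -1.    0.05] [0.593  0.0623 0.117 ] 16.7167
```

Run:
```python
from h import *
for phi in np.arange(2.03,2.4,.03):
    g=bot.move_linear(*tip(phi,.1165),v=.012,guard=25)
    s=bot.state();F=s["contact_force"];print(round(phi,2),g,F.round(1),s["tool_pos"].round(4))
    if g or np.hypot(*F[:2])>24: break
bot.pause(.4);s=bot.state();print(s["contact_force"].round(1))
bot.move_linear(*tip(phi-.3,.1165),v=.03)
bot.move_linear(tip(phi-.3,.22)[0],v=.12)
bot.goto(pw(-.1,-.30,.35),down(np.pi/2+YAW-1))
p,d=bot.camera("top");cv2.imwrite("pics/top3.png",p)
W=cloud("top",d);z=W[...,2];L=W-[*C,0];c,s=np.cos(YAW),np.sin(YAW)
x=L[...,0]*c+L[...,1]*s;y=-L[...,0]*s+L[...,1]*c
for lo in(-.10,0,.05):
    m=(abs(x-lo)<.008)&(abs(y)>.06)&(abs(y)<.11)&(z>.09);print(lo,m.sum(),np.median(z[m]))
cal=bot.get_calibration("top");f=200/np.tan(np.radians(cal["vfov"]/2));uv=[]
pts=[(-.12,.06),(-.12,-.06),(0,-.06),(0,.06)]
for a,b in pts:
    q=cal["R"]@pw(a,b,.126)+cal["t"];uv.append([f*q[0]/q[2]+cal["cx"],f*q[1]/q[2]+cal["cy"]])
H=cv2.getPerspectiveTransform(np.float32(uv),np.float32([((.06-b)*4000,-a*4000) for a,b in pts]))
cv2.imwrite("pics/w3.png",cv2.warpPerspective(p,H,(480,480),flags=cv2.INTER_CUBIC));print(bot.state()["time"])
```

```text
2.03 False [ 6.6  9.5 -5.7] [0.5932 0.0623 0.1171]
2.06 False [ 6.   9.3 -5.9] [0.5932 0.0622 0.1174]
2.09 False [ 6.5 10.3 -5. ] [0.5931 0.0621 0.1176]
2.12 False [ 9.2 10.9 -5.5] [0.5933 0.062  0.1177]
2.15 False [ 8.1 11.9 -5.1] [0.5932 0.062  0.1179]
2.18 False [ 8.5 11.9 -4.3] [0.5931 0.062  0.1181]
2.21 False [10.2 11.3 -4.1] [0.5929 0.0619 0.1183]
2.24 False [ 9.5 12.2 -4.8] [0.5928 0.0618 0.1185]
2.27 False [ 8.8 12.4 -3. ] [0.5925 0.0617 0.1188]
2.3 False [11.  12.6 -3. ] [0.5927 0.0615 0.1189]
2.33 False [10.6 13.6 -4. ] [0.5925 0.0614 0.1191]
2.36 False [11.4 14.2 -3.1] [0.5921 0.0613 0.1193]
2.39 False [12.7 13.4 -3.8] [0.5921 0.0611 0.1195]
[12.1 14.3 -2.7]
-0.1 301 0.10957017847907567
0 287 0.10933075516658795
0.05 284 0.10938141752270689
23.375
```

View pics/w3.png

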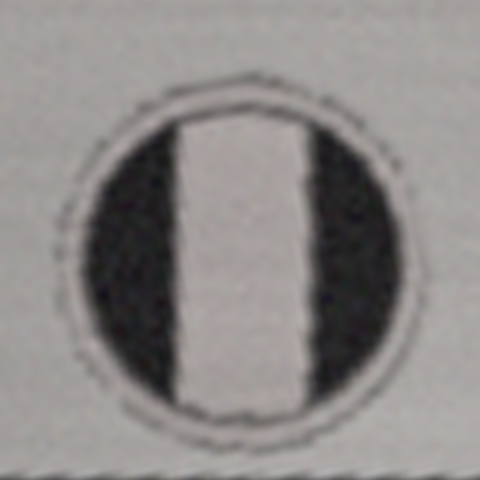

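View pics/top3.png

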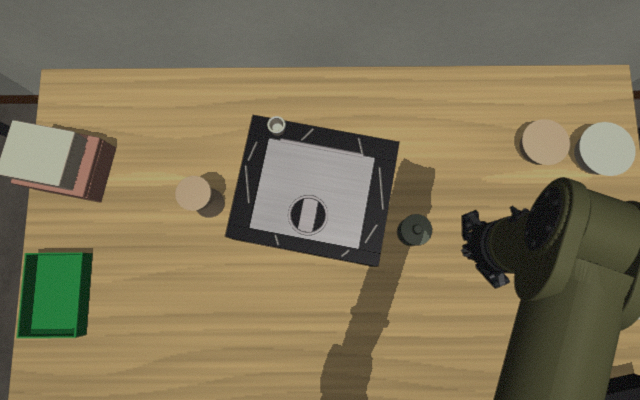

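The slot now runs front to back (edges vertical at columns 176 and 310 in the rectified view), and the hatch is flush. The vase (193,193), jar (415,230) and cup (276,125) haven't moved, and the hand is clear.

```bash
python3 -c "
from bench import bot
print(bot.job_done())"
```

```text
the job is handed in; nothing more can be done
None
```

The hatch is flush and its fastener is turned clockwise to the stop, confirmed in the final picture; the stone ware has not moved, the hand is clear, and the job was handed in at about 23 s (no verdict was returned).

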